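# Load and close the swab-tube transport rack

### The arm

A 7-joint arm with a two-finger parallel gripper is mounted at the origin on the work surface. World frame = base frame: x ahead of the robot, y to its left, z up, the work surface at z = 0. Lengths are in m, angles in rad, forces in N, time in s.
With the tool pointing down it reaches from about 0.425 to 0.925 m from the base axis. Payload 6.8 kg.
Tool frame: the origin (TCP) lies at the very end of the fingers, on their centre line; the grasp point (between the pads) lies 19 mm behind it (grip_point_offset is the distance from the TCP to the grasp point, in m); z points along the fingers, y is the line along which they close (so a half turn about z gives the same grasp; the last joint's range is limited). The gripper opens to 85 mm and grips with 20 to 120 N. Pads are 22 mm wide; open, the fingers measure 114 mm over their backs; the gripper's body (76 mm by 85 mm) begins 54 mm behind the grasp point. The pads swing forward as they close: fully open they stand 13 mm farther back than shut.
Start: joints at [1.241, 0.477, 0.022, 1.555, -0.011, 1.109, -0.083], TCP at [0.148, -0.658, 0.231] pointing down, gripper open.
Joint ranges: [-2.96, 2.96], [-0.34, 2.1], [-1.41, 1.46], [0.24, 2.44], [-1.37, 4.51], [0.17, 1.92], [-2.96, 2.96]. Speed limits (rad/s): [2.39, 2.39, 3.14, 3.14, 3.14, 3.14, 3.14].

### API

Orientations are given as a unit quaternion [w, x, y, z].
In Python, from station import * gives the robot as it stands.
- The arm moves only by the tool carry_out, never from a script. Its argument "rows" is text: rows parted by semicolons, each of 4 numbers parted by spaces: the shift along the world's x, y, z in mm, then the turn about the world's z in degrees. In form: dx dy dz yaw; .... A call has 1 to 10 rows; each row shifts and turns the commanded pose from where the row before left it; what a row does not reach is not made up. A row lasts 1/8 s, in which the tool goes at most 62.5 mm and 10.7 degrees, less where a joint would pass 70% of its speed; a pose out of reach is approached as far as the arm can. A call is refused whole if a number of a shift passes 62.5 or a number of a turn 10.7, either way. A call with a gripper value outside its range is refused whole. "claw" is the finger opening in mm, from 0 to 85.4, set as the call begins (left out, the last holds). The fingers move at their own pace and stop on an object; "force" is the grip in N (left out, the last holds). Time passes only in rows, so rows that do not move let the fingers close. It gives the time, the measured TCP pose, the force, the opening and the grip force at its end, in the units of the state.
- get_obs(): the state, without advancing time (a new reading comes with each control period).
- read_camera(name): name is "scene" or "side" or "wrist"; returns a dict with "img" (480x640x3 uint8, blue, green, red), "fov_y" (degrees; the focal length in pixels is half the picture's height over the tangent of half this angle, whatever the lens; pixels are square), "cx", "cy" (the principal point, pixels), "distortion" ([k1, k2, p1, p2, k3] as OpenCV has them; the pictures are not rectified), "world_to_cam" (4x4, takes a point from world to camera coordinates). Camera axes: x right, y up, looking along -z (the intrinsics and any distortion apply to the point x, -y, -z); pixel columns grow to the right and rows downward; lengths in m; the calibration is good to about 2 mm. A picture is of the moment at which its call begins. There is no depth.
- hand_in(): hands the job in; it is judged then, once.
Trained networks look in the newest picture that a camera, given by its name, has taken for a name from the list of things; names that differ only in an ending like _2 or _b are one class to them, and where a whole thing is asked for, a point or a joint stands for the part that bears it (a point fixed in the world has none). Each returns a list of dicts, best first, with "confidence" (0 to 1); they miss things now and then, are a little off and sometimes report something else, mostly with a low value. They report only what shows in the picture. A call takes as long as a camera call.
- recognise(camera, thing): "centre" ([column, row] in pixels, amid what is visible of it).
- outline_of(camera, thing): "pixels" (480x640 bool, what is visible of it) and "centre" ([column, row] in pixels, amid what is visible of it).
- place_of(camera, thing): "centre" ([column, row] in pixels: a listed point, or the origin of a listed thing).
The state is a dict: "t": time; "q": joint angles; "joint_vel": joint speeds; "joint_torque": joint torques, N m; "eef_pos": TCP position; "tool_rot": TCP orientation; "contact_force": force on the tool from outside, world axes, zero at the start; "torque": the same for the moment, N m; "gripper_width": opening from 0.0 (shut) to 1.0 (fully open); "grasp_force": force on a finger pad.
Only numpy, scipy, OpenCV 4.12 (cv2) and the standard library are available. Lean on these libraries where they do the work, as an engineer would, in place of code of your own. Each camera call takes 0.05 s, during which the arm holds its last target. There are 200 camera calls.

### The job

Take the capped swab tube out of the small wooden stand and put it upright and fully home in the free hole of the white rack, without tipping it over, pulling out the other tubes or shoving the jar, the cup or the phone about. Then swing the rack's steel hold-down bar shut over the caps until it meets its stop. Fasten it: push the captive knob on the end of the bar all the way down and, keeping it down, turn it a quarter turn clockwise, so that it stays down when you let go.

Things in the scene. Friction and masses are not known exactly. Their poses are not given: they have to be found in the camera images.
- rack: White tube rack, fixed. Origin on the desk under the middle hole; x along the row towards the pivot post, y left, z up. Block 130 x 56 x 60 mm high; three 20 mm holes at x = -36, 0, +36 mm, 50 mm deep (floor 10 mm above the desk). Pivot post at x = 85 mm. Aluminium catch post 40 x 44 mm at x = -85 mm, socket top 92 mm high; on its -y side a thin stop plate 112 mm high that the shut bar meets.
- free_hole (a point): Centre of the mouth of the free hole (rack x = -36 mm, the one nearest the catch post), 60 mm above the desk; its axes are the rack's.
- tube: The swab tube to load, upright in the wooden stand. 90 mm tall: clear body of 16 mm diameter, white cap of 21 mm diameter over the top 21 mm. Origin at the centre of its underside, z up along the tube. Standing home in the rack its top is 100 mm above the desk.
- tube_mid: Identical to tube, and already standing home in the rack: in the middle hole.
- tube_far: Identical to tube, and already standing home in the rack: in the hole next to the pivot post.
- stand: Wooden block 58 x 58 x 38 mm holding the tube, fixed to the desk. Origin at the centre of its underside; hole of 20 mm diameter in its middle, 30 mm deep (hole floor 8 mm above the desk).
- bar (a joint): Hold-down bar about its upright pivot (rad): 0 = shut against the stop, pointing from the pivot along the rack's -x; grows as it opens to the rack's left (+y), clockwise from above, to 1.9. Stays where left. Flat steel 24 mm wide, underside 104, top 112 mm above the desk; 170 mm from pivot axis to knob axis.
- bar_pivot (a point): Point on the bar's pivot axis at the height of the bar's top face, 112 mm above the desk; axes are the rack's.
- stem (a joint): How far the captive knob is pushed down (m): 0 = up (a 4 to 9 N spring lifts it when it is not caught), 0.018 = fully down. Must be at least 0.016 down to turn under the catch; caught, it rests at about 0.015.
- knob (a joint): Turn of the captive knob (rad), growing clockwise from above: 0 = wing along the bar (the cross lug on its shaft fits the socket's slot; it enters up to about 0.5), 1.55 = stop, wing across the bar (caught). Turns freely while up.
- knob_grip (a point): Point on the knob's axis in the middle of its wing's height: 152 mm above the desk when up. Black wing 38 mm long, 13 mm thick, 27 mm tall (13 mm above to 14 mm below this point) standing on a disc of 38 mm diameter, 8 mm thick. x lies along the wing, z up.
- jar: Bystander: clear specimen jar with white lid, 60 mm diameter, 75 mm tall, origin under its centre. To be left alone.
- cup: Bystander: steel cup of wooden tongue depressors, 68 mm diameter, cup 85 mm and sticks about 132 mm tall, origin under its centre. To be left alone.
- phone: Bystander: white phone 145 x 72 x 9 mm lying on a pink form, origin under its centre. To be left alone.

How it is judged:
By the outcome, as a careful person would: the job done as asked, in the order asked, and still so for the second after the job is handed in, with the robot touching nothing.
It also fails if it takes over 67 s, if anything falls off the work surface, if the arm or the gripper's body presses on something with over 40 N, if the wrist force passes 120 N, or if a joint passes its speed limit or range.

## Working session

There is one attempt and no reset: what is moved stays moved. The work goes in short steps, Python scripts to look and compute and a tool call to move; the robot and the scene stay as the last step left them, time stands still between calls to the robot, and variables do not carry over. Pictures are saved under pics/ and viewed, at most 10 in all, crops included, and the job is handed in when it is done.

Besides the shell and the picture viewer there is one more tool, called after "Call:" as a command line: name --argument value ..., lists and objects as JSON in quotes. carry_out: Moves the arm, as the interface text tells. Its arguments: {"type":"object","properties":{"rows":{"type":"string"},"claw":{"type":"number"},"force":{"type":"number"}},"required":["rows"]}

```bash
mkdir -p pics; ls
cat > h.py <<'E'
from station import *
import numpy as np, cv2
def cam(n):
    c=read_camera(n); f=240/np.tan(np.radians(c["fov_y"])/2)
    c["K"]=np.array([[f,0,c["cx"]],[0,f,c["cy"]],[0,0,1.]]); c["D"]=np.array(c["distortion"],float); c["M"]=np.array(c["world_to_cam"]); return c
def ray(c,p):
    u=cv2.undistortPoints(np.array([[p]],float),c["K"],c["D"])[0,0]
    R=c["M"][:3,:3]; t=c["M"][:3,3]; d=R.T@np.array([u[0],-u[1],-1]); return -R.T@t, d/np.linalg.norm(d)
def tri(rs):
    A=0;b=0
    for o,d in rs:
        P=np.eye(3)-np.outer(d,d); A=A+P; b=b+P@o
    x=np.linalg.solve(A,b); return x,[np.linalg.norm((np.eye(3)-np.outer(d,d))@(x-o)) for o,d in rs]
def atz(r,z):
    o,d=r; return o+d*(z-o[2])/d[2]
def proj(c,X):
    X=np.atleast_2d(X); p=(c["M"][:3,:3]@X.T).T+c["M"][:3,3]; p=p*[1,-1,-1]
    return cv2.projectPoints(p,np.zeros(3),np.zeros(3),c["K"],c["D"])[0][:,0]
E
python3 - <<'E'
from h import *
np.set_printoptions(precision=4,suppress=True)
C={n:cam(n) for n in("scene","side","wrist")}
for n in C: cv2.imwrite(f"pics/{n}0.png",C[n]["img"]); print(n,C[n]["fov_y"],C[n]["D"],ray(C[n],(320,240)))
for th in("rack","free_hole","tube","tube_mid","stand","bar_pivot","knob_grip","jar","cup","phone"):
    for n in C:
        print(th,n,[(np.round(r["centre"],1).tolist(),round(r["confidence"],2)) for r in place_of(n,th)[:4]])
print(get_obs())
E
```

```text
pics
scene 42.93980045463662 [0.0635 0.     0.     0.     0.    ] (array([ 1.4064, -0.9086,  1.0433]), array([-0.5635,  0.5958, -0.5723]))
side 53.42720992625408 [-0.0535  0.      0.      0.      0.    ] (array([ 0.4128, -0.5959,  0.8394]), array([ 0.0825,  0.6752, -0.733 ]))
wrist 61.4728298905032 [0.0296 0.     0.     0.     0.    ] (array([ 0.2308, -0.6396,  0.3719]), array([-0.3214, -0.0582, -0.9452]))
rack scene [([328.3, 290.6], 0.74), ([375.8, 208.1], 0.3)]
rack side [([315.5, 366.4], 0.19)]
rack wrist []
free_hole scene []
free_hole side [([335.1, 269.2], 0.91)]
free_hole wrist []
tube scene [([209.7, 332.3], 0.75)]
tube side [([324.0, 442.7], 0.75), ([314.8, 366.7], 0.44)]
tube wrist []
tube_mid scene []
tube_mid side [([346.5, 284.7], 0.56)]
tube_mid wrist []
stand scene [([207.7, 335.6], 0.91)]
stand side [([326.0, 444.5], 0.88)]
stand wrist []
bar_pivot scene [([273.2, 354.3], 0.66), ([351.9, 271.2], 0.57)]
bar_pivot side [([395.4, 255.6], 0.57)]
bar_pivot wrist []
knob_grip scene [([383.8, 227.5], 0.72), ([211.2, 336.6], 0.59)]
knob_grip side [([369.1, 187.8], 0.65), ([269.0, 174.0], 0.39)]
knob_grip wrist []
jar scene [([274.4, 355.2], 0.8), ([209.5, 335.4], 0.34)]
jar side [([405.1, 402.4], 0.69)]
jar wrist []
cup scene [([256.3, 308.0], 0.82)]
cup side [([315.8, 364.2], 0.7)]
cup wrist []
phone scene [([374.4, 207.0], 0.69)]
phone side [([269.8, 175.6], 0.95)]
phone wrist []
{'t': 1.65, 'q': array([ 1.2409,  0.477 ,  0.0224,  1.5554, -0.0115,  1.1093, -0.0831]), 'joint_vel': array([ 0.0004,  0.0007, -0.0016, -0.001 , -0.0012, -0.0001, -0.0021]), 'joint_torque': array([  0.0006, -59.6318,   1.6068, -28.1541,   0.0126,   0.0016,
         0.    ]), 'eef_pos': array([ 0.1485, -0.6585,  0.2313]), 'tool_rot': array([-0.    ,  0.9939,  0.1106,  0.    ]), 'contact_force': array([0.596 , 0.0215, 0.2578]), 'torque': array([ 0.0468, -0.0012,  0.0046]), 'grasp_force': 0.0, 'gripper_width': 1.003314580808791}
```

View pictures.

View pics/scene0.png

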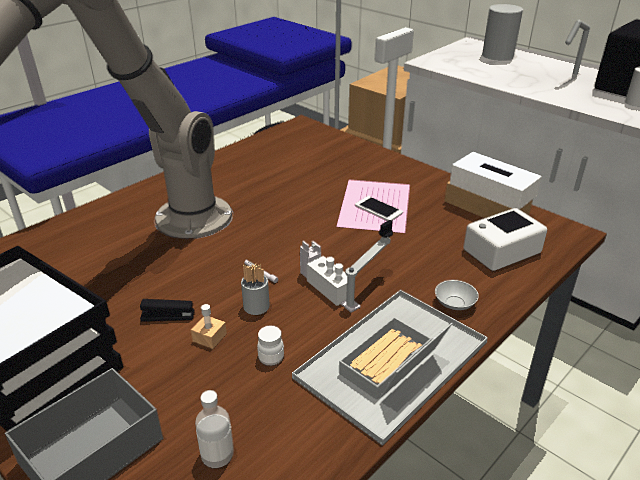

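View pics/side0.png

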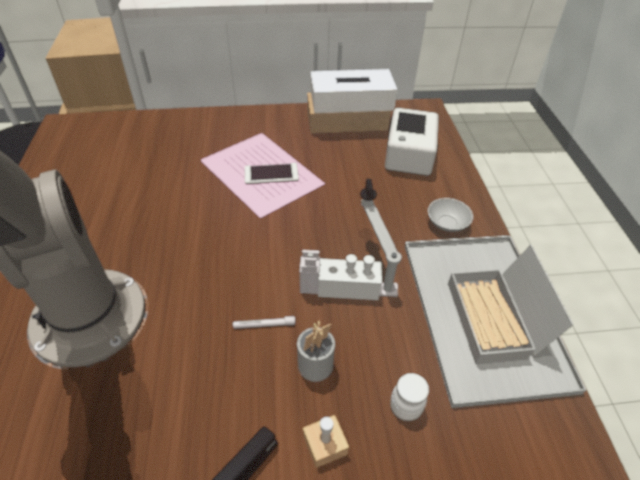

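The pictures show: stand with tube at side (327,440) / scene (208,330), rack at side (340,275) / scene (325,275), bar open with the knob at side (369,190) / scene (386,230). I zoom in to pick points.

Run:
```python
import cv2,numpy as np
a=cv2.imread("pics/side0.png");b=cv2.imread("pics/scene0.png")
def z(i,x,y,w,h,s): 
    o=cv2.resize(i[y:y+h,x:x+w],None,fx=s,fy=s,interpolation=cv2.INTER_CUBIC)
    for k in range(0,w,20): cv2.line(o,(k*s,0),(k*s,5),(0,0,255),1); cv2.putText(o,str(x+k),(k*s,16),0,.35,(0,0,255),1)
    for k in range(0,h,20): cv2.line(o,(0,k*s),(5,k*s),(0,0,255),1); cv2.putText(o,str(y+k),(6,k*s+4),0,.35,(0,0,255),1)
    return o
A=z(a,290,175,130,130,3*1);A=z(a,290,175,120,130,3)
B=z(b,290,210,120,110,3)
C=z(a,290,400,80,70,3);D=z(b,180,290,80,70,3)
can=np.zeros((600,800,3),np.uint8)
can[:390,:360]=A;can[:330,400:760]=B;can[390:600,:240]=C;can[390:600,400:640]=D
cv2.imwrite("pics/zoom.png",can)
```

```text
(no output)
```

View pics/zoom.png

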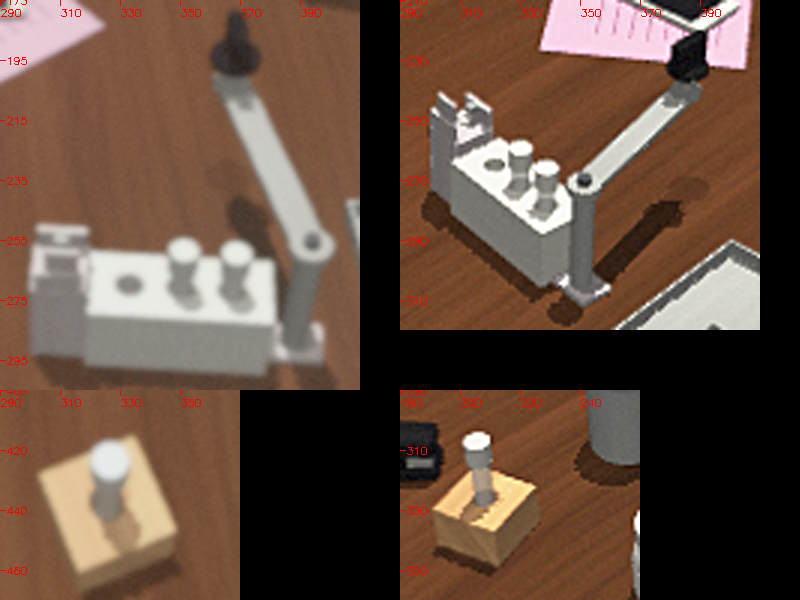

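The zoom shows the free hole at side (333,270) / scene (322,265), caps of the racked tubes, the pivot at side (394,255) / scene (351,270), and the stand cap at side (327,422) / scene (206,306).

Run:
```python
from h import *
np.set_printoptions(precision=4,suppress=True)
a=cam("side");b=cam("scene")
P={"hole":((333.3,269.7),(321.7,265),.06),"mid":((351.3,258.3),(329.7,259.3),.1),"far":((369,259.3),(338.7,266),.1),"piv":((394.3,255),(351.3,270),.115),"knobtop":((368.7,180),(387.3,222),.165),"tube":((326.7,422.3),(206,306),.098)}
for k,(p,q,z) in P.items():
    x,e=tri([ray(a,p),ray(b,q)]); print(k,x,np.round(e,4),atz(ray(a,p),z)[:2],atz(ray(b,q),z)[:2])
for X,Y in((38,476),(137,436),(177,528),(80,572)): print(atz(ray(a,(290+X/3,400+(Y-390)/3)),.038)[:2])
for th,p,q in (("jar",(405.1,402.4),(274.4,355.2)),("cup",(315.8,364.2),(256.3,308)),("phone",(269.8,175.6),(374.4,207)),("stand",(326,444.5),(207.7,335.6)),("rack",(346,287),(328.3,290.6))):
    print(th,tri([ray(a,p),ray(b,q)]))
```

```text
hole [0.5202 0.0352 0.0588] [0.0003 0.0003] [0.5201 0.0346] [0.5213 0.0338]
mid [0.5548 0.0288 0.0994] [0.0006 0.0006] [0.5549 0.0291] [0.5557 0.0273]
far [0.5907 0.0236 0.0991] [0.0004 0.0004] [0.5906 0.0235] [0.5917 0.0221]
piv [0.6395 0.0157 0.1167] [0.0006 0.0006] [0.6402 0.018 ] [0.6383 0.0167]
knobtop [0.6122 0.1903 0.1658] [0.0026 0.0026] [0.6131 0.1952] [0.6132 0.1872]
tube [ 0.4679 -0.3039  0.0984] [0.0002 0.0002] [ 0.4679 -0.3039] [ 0.4674 -0.3034]
[ 0.4307 -0.2876]
[ 0.489  -0.2695]
[ 0.5047 -0.3235]
[ 0.4492 -0.342 ]
jar (array([ 0.6243, -0.2392, -0.0028]), [np.float64(0.001316975814711196), np.float64(0.001316975814711151)])
cup (array([ 0.4661, -0.1508, -0.0037]), [np.float64(0.0031725494251112376), np.float64(0.003172549425111228)])
phone (array([0.3945, 0.4124, 0.0148]), [np.float64(0.0016647985645359099), np.float64(0.0016647985645359172)])
stand (array([ 0.4686, -0.3093,  0.0096]), [np.float64(0.0015324995123050143), np.float64(0.0015324995123050466)])
rack (array([ 0.5507,  0.0322, -0.0066]), [np.float64(0.00381559810268153), np.float64(0.003815598102681571)])
```

Call:
carry_out --rows "32 35.4 -3 8.5;32 35.4 -3 8.5;32 35.4 -3 8.5;32 35.4 -3 8.5;32 35.4 -3 8.5;32 35.4 -3 8.5;32 35.4 -3 8.5;32 35.4 -3 8.5;32 35.4 -3 8.5;32 35.4 -3 8.5" --claw 50

```text
t: 3.0
eef_pos: [0.4695, -0.3035, 0.2015]
tool_rot: [0.0, 0.656, 0.755, -0.0]
contact_force: [0.1, -0.3, -0.2]
gripper_width: 0.583
grasp_force: 0.0
```

Run:
```python
from h import *
np.set_printoptions(precision=4,suppress=True)
c=cam("wrist"); cv2.imwrite("pics/w1.png",c["img"]); o=get_obs(); print(o["t"],o["eef_pos"],o["tool_rot"],o["q"])
print(proj(c,[[.468,-.304,.098],[.468,-.304,.038]]))
for r in outline_of("wrist","tube")[:2]: print(r["confidence"],r["centre"])
```

```text
3.05 [ 0.4744 -0.2966  0.2015] [0.0004 0.6508 0.7592 0.0025] [ 0.8146  0.3556 -0.4524  1.843   0.1788  0.9811  0.4408]
[[323.6755 240.8834]
 [323.9329 215.6795]]
0.58 [324.8, 231.6]
```

View pics/w1.png

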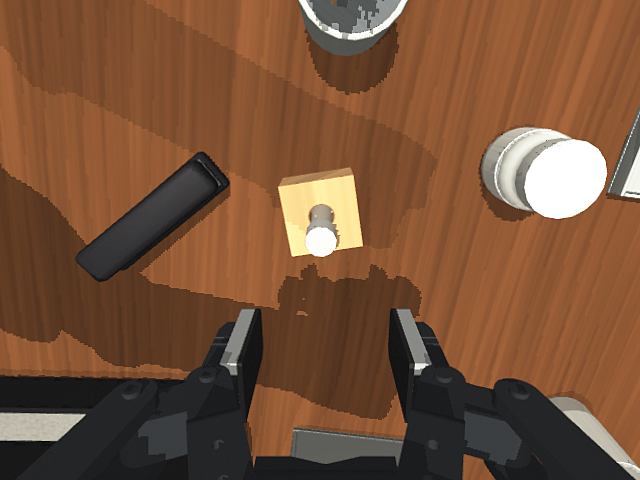

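The wrist view shows the tube's cap at (321,241), close to the predicted (324,241). The arm was still settling, so I hold and remeasure.

Call:
carry_out --rows "0 0 -20 0;0 0 0 0"

```text
t: 3.35
eef_pos: [0.4672, -0.3045, 0.1802]
tool_rot: [-0.001, 0.658, 0.753, -0.0]
contact_force: [-0.5, -0.3, 0.3]
gripper_width: 0.588
grasp_force: 0.0
```

Run:
```python
from h import *
np.set_printoptions(precision=4,suppress=True)
c=cam("wrist"); o=get_obs(); print(o["t"],o["eef_pos"],o["tool_rot"])
p=proj(c,[[.468,-.304,.098]])[0]; x,y=p.astype(int)
g=c["img"][y-35:y+35,x-35:x+35].min(2)>215
n,l,s,ct=cv2.connectedComponentsWithStats(g.astype(np.uint8)); print(p,[(s[i].tolist(),ct[i]+[x-35,y-35]) for i in range(1,n) if s[i][4]>100])
for i in range(1,n):
    if s[i][4]>100: print(atz(ray(c,[s[i][0]+s[i][2]/2-.5+x-35,s[i][1]+s[i][3]/2-.5+y-35]),.098))
```

```text
3.4 [ 0.4677 -0.3048  0.181 ] [-0.0006  0.6584  0.7526 -0.0002]
[327.9648 251.8197] [([16, 21, 34, 32, 831], array([324.3634, 252.3574]))]
[ 0.466  -0.3047  0.098 ]
```

Call:
carry_out --rows "-1 0 -25 0;0 0 -30 0;0 0 -30 0;0 0 -20 0;0 0 -8 0;0 0 0 0;0 0 0 0"

```text
t: 4.28
eef_pos: [0.4682, -0.305, 0.0694]
tool_rot: [0.001, 0.658, 0.753, 0.0]
contact_force: [-0.7, 1.5, 0.4]
gripper_width: 0.589
grasp_force: 0.0
```

Call:
carry_out --rows "0 0 0 0;0 0 0 0;0 0 0 0;0 0 0 0;0 0 0 0" --claw 5 --force 40

```text
t: 4.9
eef_pos: [0.4678, -0.3048, 0.0689]
tool_rot: [0.0, 0.658, 0.753, -0.0]
contact_force: [-1.2, 0.8, 5.7]
gripper_width: 0.216
grasp_force: 38.9
```

Call:
carry_out --rows "0 0 10 0;0 0 30 0;0 0 35 0;0 0 35 0;0 0 35 0;0 0 0 0"

```text
t: 5.65
eef_pos: [0.4692, -0.3051, 0.2166]
tool_rot: [0.003, 0.658, 0.753, 0.001]
contact_force: [0.3, 0.0, -0.9]
gripper_width: 0.217
grasp_force: 39.1
```

Call:
carry_out --rows "5 33 0 7;5 34 0 7;5 34 0 8;5 34 0 8;5 34 0 8;5 34 0 8;5 34 0 8;6 34 0 7;6 34 0 7;6 34 0 5.5"

```text
t: 6.9
eef_pos: [0.5199, 0.0355, 0.2125]
tool_rot: [-0.001, 0.075, 0.997, -0.0]
contact_force: [0.3, 1.0, -0.0]
gripper_width: 0.214
grasp_force: 39.1
```

Call:
carry_out --rows "0 0 -20 0;0 0 -20 0;0 0 -10 0;0 0 0 0"

```text
t: 7.4
eef_pos: [0.5197, 0.0335, 0.1621]
tool_rot: [-0.001, 0.077, 0.997, -0.0]
contact_force: [-0.3, -0.5, 0.1]
gripper_width: 0.213
grasp_force: 39.1
```

Run:
```python
from h import *
np.set_printoptions(precision=4,suppress=True)
o=get_obs(); print(o["t"],o["eef_pos"],o["tool_rot"],o["q"],o["gripper_width"])
def z(i,x,y,w,h,s): 
    o=cv2.resize(i[y:y+h,x:x+w],None,fx=s,fy=s,interpolation=cv2.INTER_CUBIC)
    for k in range(0,w,20): cv2.line(o,(k*s,0),(k*s,5),(0,0,255),1); cv2.putText(o,str(x+k),(k*s,16),0,.35,(0,0,255),1)
    for k in range(0,h,20): cv2.line(o,(0,k*s),(5,k*s),(0,0,255),1); cv2.putText(o,str(y+k),(6,k*s+4),0,.35,(0,0,255),1)
    return o
C={n:cam(n) for n in("scene","side","wrist")}
for n in C: cv2.imwrite(f"pics/{n}2.png",C[n]["img"])
can=np.zeros((600,800,3),np.uint8)
can[:300,:400]=z(C["side"]["img"],290,185,100,75*1,4);can[:300,400:]=z(C["scene"]["img"],290,210,100,75,4)
can[300:,:400]=cv2.resize(C["wrist"]["img"],(400,300))
can[300:,400:]=z(C["wrist"]["img"],220,180,200,150,2)
cv2.imwrite("pics/z2.png",can)
for n in C: print(n,proj(C[n],[[.5205,.0345,.06],[.639,.0165,.112],[.613,.19,.165],[.613,.19,.139]]))
```

```text
7.4 [0.5197 0.0335 0.1621] [-0.0012  0.0773  0.997  -0.0002] [ 0.4626  0.4199 -0.7991  1.9471  0.3727  0.9295  0.8945] 0.21315792735927044
scene [[321.6622 264.7474]
 [351.4304 271.0994]
 [387.9205 221.5484]
 [387.2849 229.7588]]
side [[333.5187 269.7359]
 [393.6567 256.5512]
 [369.0596 181.5405]
 [367.949  190.5238]]
wrist [[326.1719 241.1558]
 [326.8568 453.4402]
 [710.6094 466.0585]
 [662.0505 420.6278]]
```

View pics/z2.png

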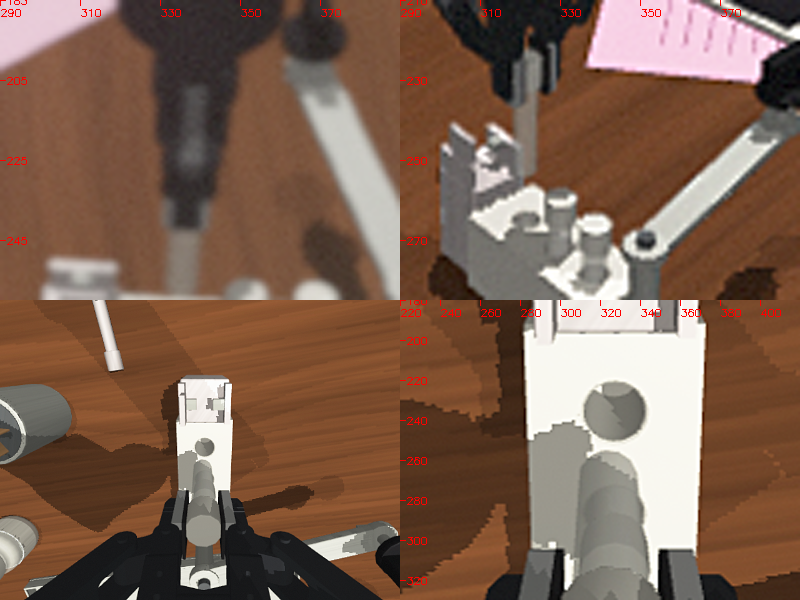

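The picture shows the tube upright in the fingers, hanging just before the free hole: hole at wrist (327,235), the tube's far bottom edge at wrist row 257, tube axis at side column 335 and scene column 321.

Run:
```python
from h import *
np.set_printoptions(precision=4,suppress=True)
C={n:cam(n) for n in("scene","side","wrist")}; p=get_obs()["eef_pos"]; print(p)
h={"scene":(321.7,265),"side":(333.3,269.7),"wrist":(327.5,235.2)}
for n in C: print("hole",n,atz(ray(C[n],h[n]),.06))
b=p+[0,0,-.061]; a=np.radians(-8.6); 
for n in C:
  print(n,"bottom c",proj(C[n],b),"top-of-low",proj(C[n],b+[0,0,.04]),"far edge",proj(C[n],b-.008*np.array([np.cos(a),np.sin(a),0])),"sides",proj(C[n],[b+.008*np.array([-np.sin(a),np.cos(a),0]),b-.008*np.array([-np.sin(a),np.cos(a),0])]))
w=C["wrist"]["img"]; g=cv2.cvtColor(w,6)
print("hole dark col327",g[215:300:1,327].tolist()); print("row234",g[234,300:350].tolist());print("row270",g[270,295:350].tolist())
s=cv2.cvtColor(C["side"]["img"],6); print("side row 252",s[252,322:350].tolist()); c=cv2.cvtColor(C["scene"]["img"],6); print("scene row246",c[246,308:334].tolist(),"col321",c[235:262,321].tolist())
```

```text
[0.5209 0.0345 0.1639]
hole scene [0.5213 0.0338 0.06  ]
hole side [0.5201 0.0346 0.06  ]
hole wrist [0.5171 0.0362 0.06  ]
scene bottom c [[321.7886 251.776 ]] top-of-low [[321.8169 239.248 ]] far edge [[319.91   250.3657]] sides [[324.1839 250.674 ]
 [319.3811 252.8836]]
side bottom c [[334.5835 256.4326]] top-of-low [[335.4506 243.2205]] far edge [[330.6728 256.231 ]] sides [[334.6996 253.4939]
 [334.4661 259.4041]]
wrist bottom c [[325.7428 267.0631]] top-of-low [[325.8366 301.7913]] far edge [[325.6957 253.3078]] sides [[340.4673 267.0166]
 [311.0199 267.1116]]
hole dark col327 [248, 248, 249, 252, 244, 127, 146, 150, 152, 151, 152, 153, 137, 109, 111, 114, 111, 111, 111, 111, 112, 112, 128, 132, 132, 130, 131, 130, 130, 130, 129, 129, 129, 121, 144, 248, 239, 249, 249, 250, 240, 167, 175, 177, 177, 178, 180, 179, 156, 155, 142, 144, 144, 145, 145, 145, 141, 136, 140, 141, 141, 141, 141, 141, 142, 142, 142, 141, 143, 141, 140, 133, 134, 134, 134, 136, 136, 136, 136, 136, 136, 136, 136, 136, 136]
row234 [248, 247, 247, 247, 247, 248, 247, 248, 249, 248, 232, 190, 129, 140, 143, 1
[... 159 characters left out ...]
48, 248, 247]
row270 [151, 151, 151, 151, 151, 150, 151, 151, 151, 152, 151, 151, 152, 150, 132, 116, 120, 123, 126, 127, 127, 129, 128, 131, 132, 135, 136, 138, 141, 142, 143, 143, 145, 146, 147, 149, 149, 148, 148, 148, 148, 143, 152, 196, 240, 251, 247, 247, 247, 247, 247, 247, 247, 247, 247]
side row 252 [84, 89, 93, 95, 97, 97, 94, 95, 93, 99, 108, 122, 124, 124, 125, 125, 120, 109, 102, 98, 96, 92, 96, 95, 99, 98, 99, 97]
scene row246 [92, 87, 142, 141, 86, 119, 86, 80, 86, 119, 136, 154, 132, 125, 123, 118, 102, 90, 82, 86, 78, 78, 77, 78, 74, 78] col321 [70, 123, 127, 123, 121, 123, 125, 125, 125, 122, 124, 125, 122, 124, 124, 124, 125, 125, 119, 81, 72, 122, 242, 233, 228, 227, 230]
```

Call:
carry_out --rows "-2 1 -15 0;-1.5 1 -15 0;0 0 -3 0;0 0 0 0;0 0 0 0"

```text
t: 8.32
eef_pos: [0.5173, 0.0367, 0.1306]
tool_rot: [0.0, 0.077, 0.997, 0.0]
contact_force: [0.0, 0.5, -0.1]
gripper_width: 0.216
grasp_force: 39.1
```

Run:
```python
from h import *
np.set_printoptions(precision=4,suppress=True)
c=cam("wrist");p=get_obs()["eef_pos"]; print(p)
s=cam("side");e=cam("scene")
can=np.zeros((600,800,3),np.uint8)
def z(i,x,y,w,h,s): 
    o=cv2.resize(i[y:y+h,x:x+w],None,fx=s,fy=s,interpolation=cv2.INTER_CUBIC)
    for k in range(0,w,10): cv2.line(o,(k*s,0),(k*s,5),(0,0,255),1); cv2.putText(o,str(x+k),(k*s,16),0,.35,(0,0,255),1)
    for k in range(0,h,10): cv2.line(o,(0,k*s),(5,k*s),(0,0,255),1); cv2.putText(o,str(y+k),(6,k*s+4),0,.35,(0,0,255),1)
    return o
can[:,:480]=z(c["img"],270,170,120,150,4); can[:300,480:]=z(s["img"],300,220,64,60,5);can[300:,480:]=z(e["img"],295,225,64,60,5)
cv2.imwrite("pics/z3.png",can)
b=p+[0,0,-.061]; print(proj(c,[b,[.5205,.0345,.06]]))
```

```text
[0.5174 0.0366 0.1307]
[[325.652  267.4369]
 [322.7838 266.3298]]
```

View pics/z3.png

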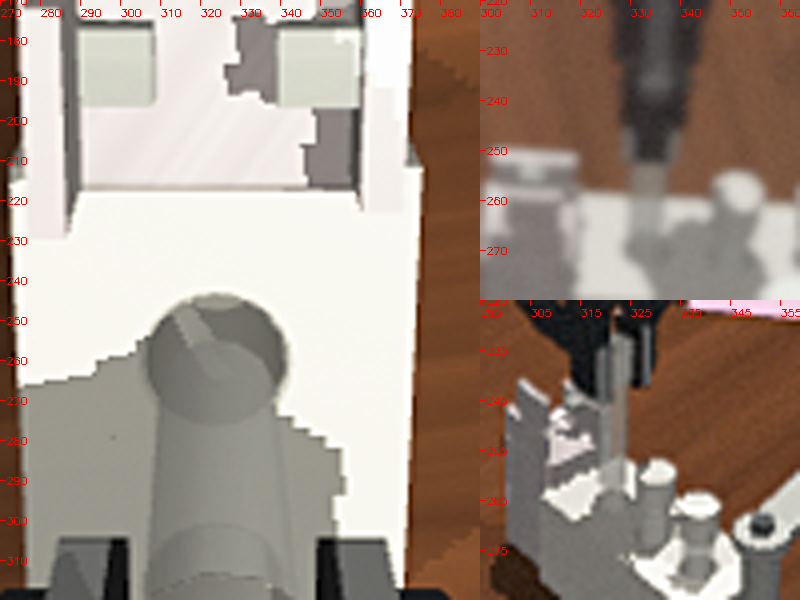

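The close view shows the tube's end just over the hole: hole centre about wrist (324,260), tube end about (324.5,270), which at its height is about 1–1.5 mm too far along rack +x. I correct that and go down carefully.

Call:
carry_out --rows "-1.2 0 0 0;0 0 -5 0;0 0 -6 0;0 0 -6 0;0 0 0 0"

```text
t: 9.1
eef_pos: [0.5156, 0.0365, 0.1127]
tool_rot: [-0.0, 0.077, 0.997, 0.0]
contact_force: [0.3, -0.7, -1.1]
gripper_width: 0.213
grasp_force: 39.1
```

Inside with no contact force; continue.

Call:
carry_out --rows "0 0 -8 0;0 0 -8 0;0 0 -8 0;0 0 -7 0;0 0 -5 0;0 0 0 0"

```text
t: 9.85
eef_pos: [0.5157, 0.0365, 0.0769]
tool_rot: [-0.0, 0.077, 0.997, 0.0]
contact_force: [0.9, -1.2, -0.7]
gripper_width: 0.214
grasp_force: 39.1
```

Call:
carry_out --rows "0 0 -3 0;0 0 -2 0;0 0 -1 0;0 0 0 0"

```text
t: 10.35
eef_pos: [0.5158, 0.0365, 0.0713]
tool_rot: [-0.0, 0.077, 0.997, 0.0]
contact_force: [1.6, -1.1, -0.9]
gripper_width: 0.214
grasp_force: 39.1
```

Call:
carry_out --rows "0 0 -1 0;0 0 -1 0;0 0 0 0"

```text
t: 10.72
eef_pos: [0.517, 0.0367, 0.0708]
tool_rot: [0.001, 0.077, 0.997, -0.0]
contact_force: [-2.6, -1.4, 14.6]
gripper_width: 0.217
grasp_force: 40.6
```

Call:
carry_out --rows "0 0 1 0;0 0 0 0;0 0 0 0;0 0 10 0;0 0 25 0;0 0 35 0;0 0 35 0;0 0 35 0;0 0 30 0" --claw 45

```text
t: 11.85
eef_pos: [0.5158, 0.0368, 0.2423]
tool_rot: [0.001, 0.076, 0.997, 0.0]
contact_force: [0.6, 0.6, 1.0]
gripper_width: 0.529
grasp_force: 0.0
```

Call:
carry_out --rows "12 19 0 -9;12 19 0 -9;12 19 0 -9;12 19 0 -9;12 19 0 -9;12 19 0 -9;12 19 0 -9;12 20 0 -9.5;0 0 0 0;0 0 0 0"

```text
t: 13.1
eef_pos: [0.6114, 0.1888, 0.2404]
tool_rot: [0.0, 0.65, 0.76, -0.0]
contact_force: [-0.0, -1.1, 0.3]
gripper_width: 0.526
grasp_force: 0.0
```

Run:
```python
from h import *
np.set_printoptions(precision=4,suppress=True)
C={n:cam(n) for n in("wrist","side","scene")}; o=get_obs(); print(o["t"],o["eef_pos"],o["tool_rot"],o["q"])
can=np.zeros((600,800,3),np.uint8)
def z(i,x,y,w,h,s): 
    o=cv2.resize(i[y:y+h,x:x+w],None,fx=s,fy=s,interpolation=cv2.INTER_CUBIC)
    for k in range(0,w,20): cv2.line(o,(k*s,0),(k*s,5),(0,0,255),1); cv2.putText(o,str(x+k),(k*s,16),0,.35,(0,0,255),1)
    for k in range(0,h,20): cv2.line(o,(0,k*s),(5,k*s),(0,0,255),1); cv2.putText(o,str(y+k),(6,k*s+4),0,.35,(0,0,255),1)
    return o
can[:,:480]=z(C["wrist"]["img"],200,80,240,300,2);can[:300,480:]=z(C["side"]["img"],300,225,80,75,4);can[300:,480:]=z(C["scene"]["img"],295,225,80,75,4)
cv2.imwrite("pics/z4.png",can)
print(proj(C["wrist"],[[.613,.19,.165],[.613,.19,.138],[.6393,.0165,.112]]))
for n in C: print(n,[(r["centre"],r["confidence"]) for r in place_of(n,"knob_grip")[:2]])
for n in("side","scene"): print([(r["centre"],r["confidence"]) for r in place_of(n,"tube")[:3]])
```

```text
13.25 [0.6117 0.1883 0.2404] [ 0.0001  0.6514  0.7587 -0.0002] [ 0.0164  0.4725 -0.572   1.6032  0.2741  1.1473 -0.4673]
[[329.2537 254.9569]
 [328.8821 239.6755]
 [327.1591 427.4955]]
wrist [([327.9, 257.8], 0.77)]
side [([369.7, 190.3], 0.54)]
scene [([386.4, 225.6], 0.76)]
[([329.6, 281.7], 0.49)]
[]
```

View pics/z4.png

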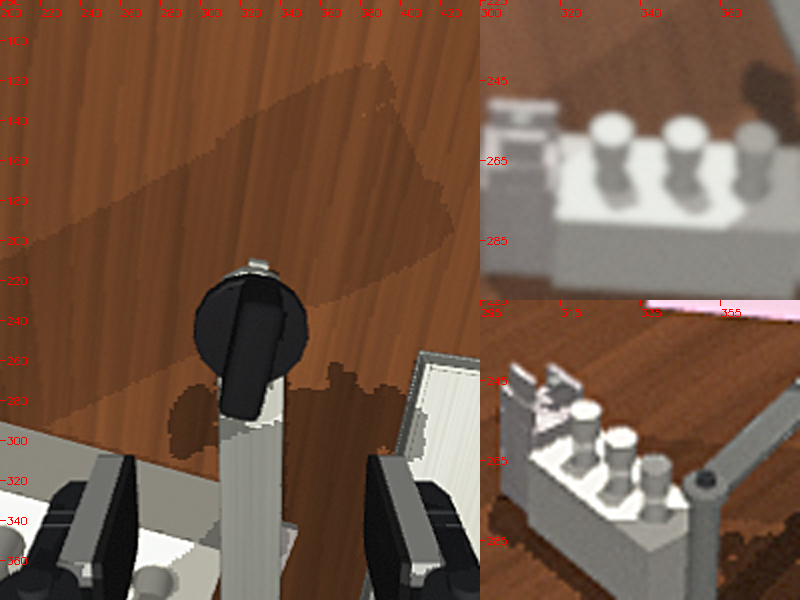

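The picture shows the three tubes level in line (loaded tube home), and in the wrist view the knob disc centred at (325,242) with the wing leaning about 10° clockwise from the bar (near end (321,288), far end (331,230)).

Run:
```python
from h import *
np.set_printoptions(precision=4,suppress=True)
c=cam("wrist"); o=get_obs(); print(o["t"],o["eef_pos"])
k=atz(ray(c,(325.25,242.3)),.138); print("disc",k)
for nm,p,z in(("near",(321,288),.165),("far",(331,230),.165),("barnear",(325.5,340),.112),("barfar",(325.7,300),.112)): print(nm,atz(ray(c,p),z))
g=cv2.cvtColor(c["img"],6)
for r in (250,262,275,285): print(r,g[r,300:350].tolist())
for a in(-8.2,-8.6,-9):
    x=np.array([np.cos(np.radians(a)),np.sin(np.radians(a))]); P=np.array([.5169,.036])+.121*x; d=k[:2]-P; print(a,P,np.linalg.norm(d),np.degrees(np.arctan2(d[1],d[0])),P-.17*x)
```

```text
13.55 [0.6118 0.1892 0.2404]
disc [0.6114 0.1882 0.138 ]
near [0.6118 0.1688 0.165 ]
far [0.612  0.2053 0.165 ]
barnear [0.6251 0.1001 0.112 ]
barfar [0.62   0.1342 0.112 ]
250 [33, 34, 33, 32, 32, 33, 30, 33, 33, 33, 34, 32, 33, 29, 14, 10, 15, 27, 30, 33, 36, 35, 34, 33, 33, 35, 32, 35, 34, 34, 32, 32, 31, 31, 31, 29, 24, 23, 13, 19, 22, 31, 32, 33, 34, 32, 33, 34, 33, 32]
262 [84, 80, 51, 28, 31, 32, 31, 32, 32, 34, 31, 23, 12, 18, 25, 29, 31, 33, 34, 32, 34, 33, 33, 32, 33, 33, 33, 31, 33, 31, 30, 31, 29, 26, 23, 15, 23, 32, 31, 31, 31, 30, 33, 32, 29, 27, 36, 74, 101, 93]
275 [51, 50, 47, 45, 57, 78, 68, 37, 102, 142, 0, 20, 29, 31, 33, 32, 33, 32, 33, 31, 33, 32, 33, 32, 31, 32, 34, 33, 31, 28, 23, 8, 131, 226, 211, 206, 200, 199, 202, 205, 174, 52, 33, 46, 55, 53, 53, 53, 54, 54]
285 [51, 47, 46, 45, 46, 49, 55, 53, 58, 54, 23, 26, 31, 30, 31, 30, 31, 31, 31, 32, 32, 31, 32, 31, 32, 34, 29, 23, 15, 34, 135, 210, 199, 199, 200, 200, 198, 199, 202, 203, 160, 31, 37, 48, 58, 56, 55, 54, 58, 55]
-8.2 [0.6367 0.0187] 0.17134415348251522 98.4848268511582 [0.4684 0.043 ]
-8.6 [0.6365 0.0179] 0.17215264977631506 98.40316852010304 [0.4685 0.0433]
-9 [0.6364 0.0171] 0.1729597759998845 98.3204047543763 [0.4685 0.0437]
```

Call:
carry_out --rows "0 -0.5 -25 -4;0 -0.5 -30 -4;0 0 -25 0;0 0 -12 0;0 0 -5 0;0 0 0 0" --claw 45

```text
t: 14.3
eef_pos: [0.6121, 0.1887, 0.1438]
tool_rot: [0.0, 0.703, 0.711, 0.0]
contact_force: [0.5, 0.2, -0.4]
gripper_width: 0.529
grasp_force: 0.0
```

Call:
carry_out --rows "0 0 0 0;0 0 0 0;0 0 0 0;0 0 0 0;0 0 0 0" --claw 3 --force 60

```text
t: 14.92
eef_pos: [0.6122, 0.1887, 0.1437]
tool_rot: [0.0, 0.703, 0.711, 0.001]
contact_force: [0.6, 0.6, 3.2]
gripper_width: 0.14
grasp_force: 62.8
```

Run:
```python
from h import *
np.set_printoptions(precision=5,suppress=True)
o=get_obs(); print(o["t"],o["eef_pos"],o["tool_rot"],o["contact_force"])
P=np.array([.6366,.0183]); p=o["eef_pos"][:2]; d=p-P; R=np.linalg.norm(d); a0=np.degrees(np.arctan2(d[1],d[0])); print(R,a0)
a=np.linspace(a0,171.5,19); X=P+R*np.c_[np.cos(np.radians(a)),np.sin(np.radians(a))]
print(np.c_[a[1:],np.diff(X,axis=0)*1000],a[1]-a[0])
```

```text
14.925 [0.61219 0.18873 0.14374] [0.00022 0.70273 0.71146 0.0005 ] [0.56319 0.64309 3.17911]
0.17217033647733185 98.15069230601847
[[102.22565 -12.04939  -2.16546]
 [106.30062 -11.86505  -3.01623]
 [110.37558 -11.62072  -3.85176]
 [114.45054 -11.31763  -4.66781]
 [118.5255  -10.95731  -5.46025]
 [122.60046 -10.5416   -6.22509]
 [126.67542 -10.07258  -6.95846]
 [130.75038  -9.55264  -7.65664]
 [134.82535  -8.9844   -8.31611]
 [138.90031  -8.37073  -8.93353]
 [142.97527  -7.71474  -9.50578]
 [147.05023  -7.01974 -10.02997]
 [151.12519  -6.28925 -10.50345]
 [155.20015  -5.52696 -10.92382]
 [159.27512  -4.73672 -11.28896]
 [163.35008  -3.92253 -11.59702]
 [167.42504  -3.08851 -11.84644]
 [171.5      -2.23888 -12.03597]] 4.074961538554533
```

Call:
carry_out --rows "-6 -1 0 2;-6 -1.2 0 2.1;-11.9 -3 0 4.1;-11.6 -3.9 0 4.1;-11.3 -4.7 0 4.1;-11 -5.5 0 4.1;-10.5 -6.2 0 4.1;-10.1 -7 0 4.1;-9.6 -7.7 0 4.1;0 0 0 0"

```text
t: 16.18
eef_pos: [0.5228, 0.1473, 0.1431]
tool_rot: [-0.0, 0.473, 0.881, -0.001]
contact_force: [-0.6, -1.0, 2.7]
gripper_width: 0.136
grasp_force: 62.9
```

Call:
carry_out --rows "-9 -8.3 0 4.1;-8.4 -8.9 0 4.1;-7.7 -9.5 0 4.1;-7 -10 0 4.1;-6.3 -10.5 0 4.1;-5.5 -10.9 0 4;-4.7 -11.3 0 4;-2 -5.8 0 2;0 0 0 0"

```text
t: 17.3
eef_pos: [0.4731, 0.0729, 0.1432]
tool_rot: [-0.0, 0.226, 0.974, -0.0]
contact_force: [-0.1, -0.8, 4.4]
gripper_width: 0.135
grasp_force: 62.9
```

Run:
```python
from h import *
np.set_printoptions(precision=5,suppress=True)
o=get_obs(); print(o["t"],o["eef_pos"],o["tool_rot"],o["contact_force"])
P=np.array([.6366,.0183]); p=o["eef_pos"][:2]; d=p-P; R=np.linalg.norm(d); a0=np.degrees(np.arctan2(d[1],d[0])); print(R,a0,2*np.degrees(np.arctan2(o["tool_rot"][2],o["tool_rot"][1])),P+.1715*np.array([np.cos(np.radians(171.5)),np.sin(np.radians(171.5))]))
```

```text
17.3 [0.4731  0.07289 0.14323] [-0.00019  0.22562  0.97422 -0.00014] [-0.14868 -0.81335  4.40554]
0.17237274797877283 161.5349356802888 153.92170911459408 [0.46698 0.04365]
```

Call:
carry_out --rows "-1.8 -7 0 2.5;-1.5 -7 0 2.5;-1.2 -6 0 2;-0.8 -4 0 1.3;0 0 0 0"

```text
t: 17.92
eef_pos: [0.467, 0.0491, 0.1429]
tool_rot: [-0.001, 0.154, 0.988, -0.0]
contact_force: [-3.4, -0.2, 3.9]
gripper_width: 0.135
grasp_force: 63.0
```

Call:
carry_out --rows "-0.3 -2 0 0.7;-0.3 -2 0 0.7;0 0 0 0"

```text
t: 18.3
eef_pos: [0.4664, 0.045, 0.143]
tool_rot: [-0.001, 0.142, 0.99, -0.0]
contact_force: [-4.0, 0.7, 4.7]
gripper_width: 0.138
grasp_force: 62.9
```

Call:
carry_out --rows "0 -1.5 0 0.5;0 -1.5 0 0.4;0 0 0 0"

```text
t: 18.68
eef_pos: [0.4662, 0.044, 0.1431]
tool_rot: [-0.001, 0.133, 0.991, 0.001]
contact_force: [-5.9, 5.4, 2.5]
gripper_width: 0.133
grasp_force: 62.9
```

Call:
carry_out --rows "0.5 -1.5 0 0;0.5 0 0 0;0 0 0 0"

```text
t: 19.05
eef_pos: [0.4664, 0.0438, 0.1429]
tool_rot: [-0.002, 0.133, 0.991, 0.002]
contact_force: [-8.7, 9.9, 3.7]
gripper_width: 0.139
grasp_force: 63.0
```

Call:
carry_out --rows "-2 0.5 0 0;0 0 0 0"

```text
t: 19.3
eef_pos: [0.4662, 0.0439, 0.1435]
tool_rot: [0.0, 0.133, 0.991, 0.002]
contact_force: [-3.5, 8.4, 2.2]
gripper_width: 0.136
grasp_force: 62.9
```

Call:
carry_out --rows "0 0 -3 0;0 0 -3 0;0 0 -3 0;0 0 -3 0;0 0 0 0"

```text
t: 19.92
eef_pos: [0.4662, 0.0439, 0.1316]
tool_rot: [-0.0, 0.133, 0.991, 0.002]
contact_force: [-5.3, 7.8, 6.0]
gripper_width: 0.138
grasp_force: 63.3
```

Call:
carry_out --rows "0 0 -3 0;0 0 -2 0;0 0 -1.5 0;0 0 0 0"

```text
t: 20.42
eef_pos: [0.4663, 0.0439, 0.1259]
tool_rot: [0.0, 0.133, 0.991, 0.001]
contact_force: [-8.6, 6.7, 15.8]
gripper_width: 0.138
grasp_force: 64.8
```

Call:
carry_out --rows "0 0 -1.5 0;0 0 0 0"

```text
t: 20.68
eef_pos: [0.4664, 0.044, 0.1255]
tool_rot: [0.0, 0.133, 0.991, 0.001]
contact_force: [-13.1, 5.8, 31.5]
gripper_width: 0.139
grasp_force: 66.9
```

Call:
carry_out --rows "0 0 0 -4;0 0 0 -5;0 0 0 -5;0 0 0 -5;0 0 0 -5;0 0 0 0"

```text
t: 21.42
eef_pos: [0.4671, 0.0453, 0.1256]
tool_rot: [0.001, 0.336, 0.942, 0.002]
contact_force: [-11.0, 8.9, 26.6]
gripper_width: 0.137
grasp_force: 66.1
```

Call:
carry_out --rows "-0.5 0 0 -6;-0.5 0 0 -6;0 0 0 -6;0 0 0 -6;0 0 0 -6;0 0 0 -6;0 0 0 0"

```text
t: 22.3
eef_pos: [0.4688, 0.0463, 0.1259]
tool_rot: [0.001, 0.611, 0.792, 0.005]
contact_force: [-2.4, 12.6, 15.9]
gripper_width: 0.135
grasp_force: 64.7
```

Call:
carry_out --rows "0 0 0 -5;0 0 0 -5;0 0 0 -4;0 0 0 -4;0 0 0 0"

```text
t: 22.92
eef_pos: [0.4698, 0.0464, 0.126]
tool_rot: [0.001, 0.727, 0.687, 0.006]
contact_force: [2.0, 12.4, 12.3]
gripper_width: 0.133
grasp_force: 64.2
```

Call:
carry_out --rows "0 0.5 -1 -4;0 0 0 -3;0 0 0 -3;0 0 0 0"

```text
t: 23.42
eef_pos: [0.4703, 0.046, 0.1258]
tool_rot: [0.002, 0.783, 0.622, 0.006]
contact_force: [-0.7, 9.1, 21.9]
gripper_width: 0.134
grasp_force: 75.5
```

```bash
python3 -c "
from station import *
o=get_obs();print(o['tool_rot'],o['eef_pos'],o['torque'],o['contact_force'])"
```

```text
[0.0018291  0.78291608 0.62209944 0.00559969] [0.47027498 0.0460059  0.12580507] [1.86630464 0.35177594 1.02020691] [-0.69897694  9.11646329 21.9126022 ]
```

Call:
carry_out --rows "0 0.5 1 1.5;0 0 0 0;0 0 0 0;0 0 0 0;0 0 0 0" --claw 40

```text
t: 24.05
eef_pos: [0.4652, 0.0419, 0.1231]
tool_rot: [-0.0, 0.777, 0.63, -0.0]
contact_force: [-0.2, -0.2, -0.7]
gripper_width: 0.465
grasp_force: 0.0
```

Call:
carry_out --rows "0 0 10 0;0 0 20 0;0 0 30 0;0 0 35 0;0 0 25 0;0 0 0 0;0 0 0 0"

```text
t: 24.92
eef_pos: [0.4649, 0.042, 0.243]
tool_rot: [-0.0, 0.777, 0.63, -0.0]
contact_force: [0.1, -0.9, -0.5]
gripper_width: 0.467
grasp_force: 0.0
```

Run:
```python
from h import *
np.set_printoptions(precision=4,suppress=True)
C={n:cam(n) for n in("wrist","side","scene")}; o=get_obs(); print(o["t"],o["eef_pos"])
can=np.zeros((600,800,3),np.uint8)
def z(i,x,y,w,h,s): 
    return cv2.resize(i[y:y+h,x:x+w],None,fx=s,fy=s,interpolation=cv2.INTER_CUBIC)
can[:,:480]=z(C["wrist"]["img"],200,100,240,300,2);can[:300,480:]=z(C["side"]["img"],290,215,128,120,2.5);can[300:,480:]=z(C["scene"]["img"],270,200,128,120,2.5)
cv2.imwrite("pics/z5.png",can)
a=np.radians(-8.5); k=np.array([.468,.0435])
for zz in(.165-.015,.165): print(zz,proj(C["scene"],[[*k,zz]]),proj(C["side"],[[*k,zz]]),proj(C["wrist"],[[*k,zz]]))
```

```text
25.075 [0.4646 0.042  0.2424]
0.15000000000000002 [[309.5488 227.719 ]] [[308.4725 239.0216]] [[330.5268 242.4734]]
0.165 [[309.4924 222.9543]] [[308.4931 233.7838]] [[330.8346 251.0611]]
```

View pics/z5.png

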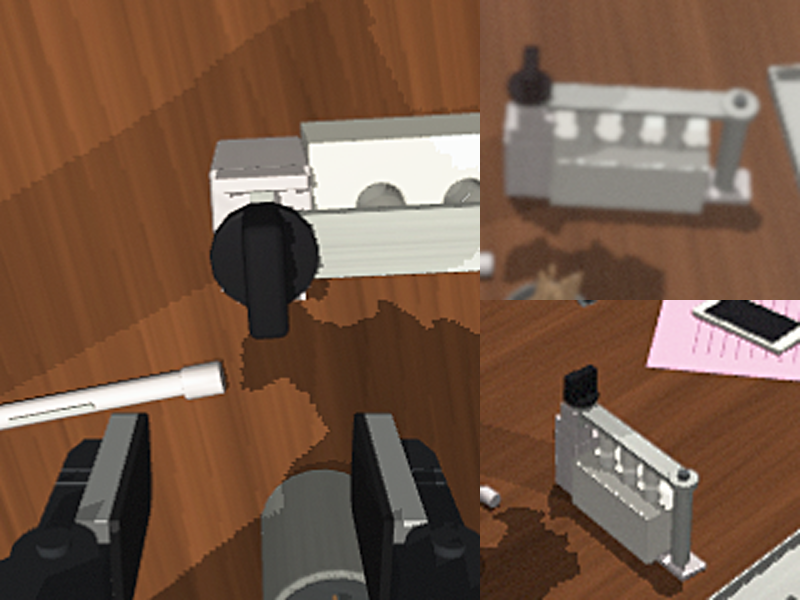

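The final picture shows the bar shut parallel over all three caps. The wing stands across the bar, and its top is at scene (310,227), which matches the caught height (227.7) rather than the up height (223). Nothing else has moved.

```bash
python3 -c "
from station import *
print(hand_in())"
```

```text
the job is handed in; nothing more can be done
None
```

The job is handed in at about 25 s of the 67 s allowed: the swab tube is fully home in the free hole, the bar is shut against its stop, and the knob is down, turned to its stop and still down after release; the judge returned no verdict.

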